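# Put the model's mixed-up columns on their own footings and crown the blue one

### The job

The columns of this classroom model have been mixed up: move them so that each stands upright in the middle of the footing of its own colour, using the empty black rubber mat to park one column on the way. Only when all three columns are right and let go, set the white canopy, stem up, centred on top of the blue column. Do not knock anything over, and leave the glue bottle and the tape measure where they are.

Things in the scene. Friction and masses are not known exactly. Their poses are not given: they have to be found in the camera images.
- red_column_center (a point): red column of the model: a loose, rigid, upright round card tube with closed ends, painted red (sides and top) with two bare cardboard bands, 46 mm in diameter and 80 mm tall, 55 to 170 g; the point is its centre, 40 mm above its underside, z along its axis. It starts upright on one of the three footings
- yellow_column_center (a point): yellow column of the model: a loose, rigid, upright round card tube with closed ends, painted yellow (sides and top) with two bare cardboard bands, 46 mm in diameter and 100 mm tall, 55 to 170 g; the point is its centre, 50 mm above its underside, z along its axis. It starts upright on one of the three footings
- blue_column_center (a point): blue column of the model: a loose, rigid, upright round card tube with closed ends, painted blue (sides and top) with two bare cardboard bands, 46 mm in diameter and 120 mm tall, 55 to 170 g; the point is its centre, 60 mm above its underside, z along its axis. It starts upright on one of the three footings
- red_footing: red footing: fixed flat round disc painted red, with a thin white ring, 90 mm in diameter, 4 mm thick, lying on the table (top 4 mm above the table); origin at the centre of its underside, table height (z = 0)
- yellow_footing: yellow footing: fixed flat round disc painted yellow, with a thin white ring, 90 mm in diameter, 4 mm thick, lying on the table (top 4 mm above the table); origin at the centre of its underside, table height (z = 0)
- blue_footing: blue footing: fixed flat round disc painted blue, with a thin white ring, 90 mm in diameter, 4 mm thick, lying on the table (top 4 mm above the table); origin at the centre of its underside, table height (z = 0)
- parking_mat: parking mat: fixed flat square of black rubber, 100 x 100 mm, 4 mm thick, lying on the table and empty at the start; origin at the centre of its underside, table height
- canopy_center (a point): canopy: loose white disc 64 mm in diameter and 8 mm thick, with an upright wooden stem (24 mm in diameter, 40 mm tall) on its middle to hold it by; 48 mm tall in all, 35 to 70 g; starts stem up on the table; the point is on its axis 24 mm above its underside (16 mm above the disc's top), z along the stem
- glue_bottle: bystander: loose upright white glue bottle with an orange nozzle, 40 mm in diameter, 102 mm tall; origin at the centre of its underside
- tape_measure: bystander: loose round green tape measure lying flat, 56 mm in diameter, 22 mm tall, with a small steel tab reaching 33 mm from the centre; origin at the centre of its underside. (An unlisted paint brush under 20 mm high also lies on the table at the right of the robot, other clutter stands around the edges)
Not all that is in view belongs to the job. There is more than one size of the yellow_footing; the one meant has the size given above. Leave any turquoise look-alike of the parking_mat alone.

How it is judged:
On the way, in this order (a step that is already met when the one before it is completed fails the run):
1. one of the columns is parked upright on the black rubber mat and let go (((horizontal distance between red_column_center and parking_mat below 0.035 m and height (world z) of red_column_center below 0.05 m and angle between red_column_center's own z axis and vertical below 0.1 rad and linear speed of red_column below 0.02 m/s and contact force between the fingers and red_column below 0.1 N) or (horizontal distance between yellow_column_center and parking_mat below 0.035 m and height (world z) of yellow_column_center below 0.06 m and angle between yellow_column_center's own z axis and vertical below 0.1 rad and linear speed of yellow_column below 0.02 m/s and contact force between the fingers and yellow_column below 0.1 N) or (horizontal distance between blue_column_center and parking_mat below 0.035 m and height (world z) of blue_column_center below 0.07 m and angle between blue_column_center's own z axis and vertical below 0.1 rad and linear speed of blue_column below 0.02 m/s and contact force between the fingers and blue_column below 0.1 N))), for 0.2 s.
2. all three columns stand released on their own footings, the canopy not yet on the blue one (horizontal distance between red_column_center and red_footing below 0.012 m and height (world z) of red_column_center below 0.05 m and angle between each of red_column_center, yellow_column_center, blue_column_center's own z axis and vertical below 0.1 rad and linear speed of each of red_column, yellow_column, blue_column below 0.02 m/s and contact force between the fingers and red_column below 0.1 N and horizontal distance between yellow_column_center and yellow_footing below 0.012 m and height (world z) of yellow_column_center below 0.06 m and contact force between the fingers and yellow_column below 0.1 N and horizontal distance between blue_column_center and blue_footing below 0.012 m and height (world z) of blue_column_center below 0.07 m and contact force between the fingers and blue_column below 0.1 N), for 0.2 s.
3. the canopy rests released on the blue column (horizontal distance between canopy_center and blue_column_center below 0.012 m and z of canopy_center in the frame of blue_column_center between 0.078 and 0.09 m and angle between canopy_center's own z axis and vertical below 0.1 rad and linear speed of canopy below 0.02 m/s and contact force between the fingers and canopy below 0.1 N), for 0.2 s.
At the end, for the whole second after the job is handed in: Each column stands upright (within 0.1 rad), released and at rest, on the footing of its own colour, its axis within 12 mm of the footing's centre; the canopy rests stem up on top of the blue column, released, its axis within 12 mm of the column's (all of step 2 and all of step 3); the robot touches nothing.
It fails at once if the glue bottle is shoved or knocked over (distance of glue_bottle from where it was at the start of the episode above 0.02 m or angle between glue_bottle's own z axis and vertical above 0.4 rad).
It fails at once if the tape measure is shoved (distance of tape_measure from where it was at the start of the episode above 0.02 m).
It fails at once if a column or the canopy is knocked over (angle between any of red_column_center, yellow_column_center, blue_column_center, canopy_center's own z axis and vertical above 0.7 rad).
It also fails if it takes over 125 s, if anything falls off the work surface, if the arm or the gripper's body presses on something with over 40 N, if the wrist force passes 120 N, or if a joint passes its speed limit or range.

### The arm

A 6-joint arm with a two-finger parallel gripper is mounted at the origin on the work surface. World frame = base frame: x ahead of the robot, y to its left, z up, the work surface at z = 0. Lengths are in m, angles in rad, forces in N, time in s.
With the tool pointing down it reaches from about 0.3 to 0.775 m from the base axis. Payload 14.6 kg.
Tool frame: the origin (TCP) lies on the centre line of the jaws, within the pads' length; the fingertips stand 14 mm ahead of it and the grasp point (between the pads) lies 5 mm behind it; x points along the fingers, y is the direction in which the jaws open and shut, and the axes are right-handed (so a half turn about x gives the same grasp; the last joint's range is limited). The gripper opens to 94 mm and grips with 3 to 60 N. Pads are 16 mm wide; open, the fingers measure 119 mm over their backs; the gripper's body (75 mm by 177 mm) begins 78 mm behind the grasp point.
Start: joints at [1.13, 0.3, 1.521, -0, 1.321, -0.067], TCP at [0.201, 0.512, 0.219] pointing down, gripper open.
Joint ranges: [-3.03, 3.03], [-0.79, 2.21], [0.23, 2.52], [-1.04, 4.18], [0, 3.07], [-2.55, 2.55]. Speed limits (rad/s): [2.22, 2.22, 2.57, 3.14, 3.14, 3.14].

### API

Orientations are given as [roll, pitch, yaw] about the fixed x, y, z axes, in that order (R = Rz(yaw) Ry(pitch) Rx(roll)).
In Python, from station import * gives the robot as it stands. The module is installed in compiled form; this text tells all that it offers.
- The arm moves only by the shell command python3 -m handwheel 'ROWS' [FORCE]. ROWS is JSON, a list of rows, each a list of 3 entries, a list of its own where there are three numbers: the shift along the tool's x, y, z in mm, then the turn about the tool's x in rad, then the gripper command: -1 is fully open, 1 is shut, values between are in proportion. In form: [[[dx, dy, dz], spin, gripper], ...]. A call has exactly 5 rows; each row is the pose to reach, as a shift and turn from the pose measured when the call began, along the tool's axes at that moment; what a row does not reach only later rows make up. A row lasts 1/10 s, in which the tool goes at most 50 mm and 8.59 degrees, less where a joint would pass 70% of its speed; a pose out of reach is approached as far as the arm can. A call with a gripper value outside its range is refused whole. The fingers move at their own pace and stop on an object; FORCE is the grip in N (left out, the last holds). Time passes only in rows, so rows that repeat a pose let the fingers close, or fill a call up. It gives the time, the measured TCP pose, the force and the opening at its end, in the units of the state.
- get_obs(): the state, without advancing time (a new reading comes with each control period).
- camera(name): name is "side" or "top"; returns (picture, depth): 384x512x3 uint8, blue, green, red; 384x512 float32, m along the optical axis (not along the pixel's ray), 0 where there is no reading.
- camera_info(name): a dict with "fx", "fy", "cx", "cy" (pixels), "extrinsics" (4x4, takes a point from camera to world coordinates). Camera axes: x right, y down, z forward; pixel columns grow to the right and rows downward; lengths in m; the calibration is good to about 2 mm. A picture is of the moment at which its call begins. camera_info takes no time and is no camera call.
- hand_in(): hands the job in, once; it reports no verdict.
The state is a dict: "time_s": time; "qpos": joint angles; "joint_vel": joint speeds; "tau": joint torques, N m; "ee_pos": TCP position; "eef_rot": TCP orientation; "force": force on the tool from outside, world axes, zero at the start; "moment": the same for the moment, N m; "grip_width": finger opening in m.
Only numpy, scipy, OpenCV 4.12 (cv2) and the standard library are available. Lean on these libraries where they do the work, as an engineer would, in place of code of your own. Each camera call takes 0.05 s, during which the arm holds its last target. There are 200 camera calls.

## Working session

There is one attempt and no reset: what is moved stays moved. The work goes in short steps, Python scripts to look and compute and a shell command to move; the robot and the scene stay as the last step left them, time stands still between calls to the robot, and variables do not carry over. Pictures are saved under pics/ and viewed, about 12 in all and at most 16, crops included, and the job is handed in when it is done.

```bash
mkdir -p pics; python3 - <<'E'
from station import *
import cv2,numpy as np
for n in("top","side"):
    p,d=camera(n); cv2.imwrite(f"pics/{n}0.png",p); np.save(f"pics/{n}0.npy",d)
    i=camera_info(n); print(n,i["fx"],i["fy"],i["cx"],i["cy"],np.round(i["extrinsics"],3).tolist())
o=get_obs(); print(o["time_s"],o["ee_pos"],o["eef_rot"],o["grip_width"],o["force"])
E
```

```text
top 430.9479148110535 430.9479148110535 258.32089591129846 186.86732981457627 [[-0.098, -0.973, 0.207, 0.197], [-0.995, 0.095, -0.025, 0.02], [0.005, -0.209, -0.978, 1.357], [0.0, 0.0, 0.0, 1.0]]
side 399.2664044657384 399.2664044657384 255.21813615347344 193.53355864403045 [[0.856, -0.293, 0.425, 0.003], [-0.516, -0.489, 0.703, -0.756], [0.002, -0.821, -0.57, 0.694], [0.0, 0.0, 0.0, 1.0]]
0.1 [0.20072213 0.51183248 0.21895423] [-1.62844097  1.56976071 -2.00219511] 0.09410535752979649 [-0.5337038   1.09354731  0.20346712]
```

View pics/top0.png

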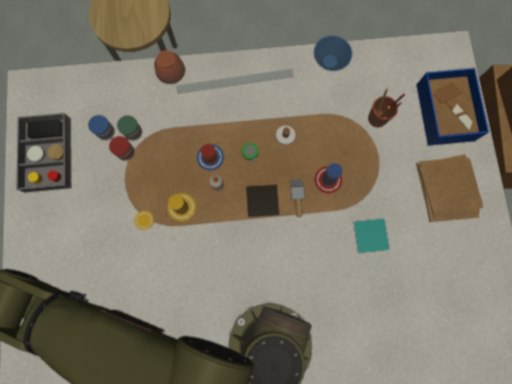

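View pics/side0.png

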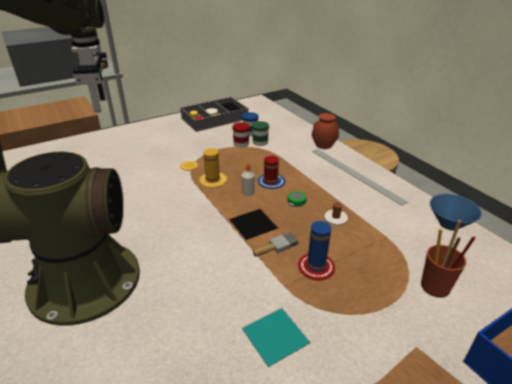

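Top view: the red column stands on the blue footing (210,157), the blue column on the red footing (330,178) and the yellow column on a yellow disc (180,207). The mat is at (263,200), canopy (286,133), tape (250,151), glue (216,182) and brush (297,195).

Possible mix-ups:
- Yellow disc (180,207) or the small yellow disc (144,220).
- Black mat (263,200) or the turquoise square (371,235).
- Red and blue paint pots (121,148)/(100,126), blue funnel (333,53) and red vase (170,67).
- White jar lid (36,153) instead of the canopy.

I choose by size and colour, and the measuring step checks the choice.

```bash
cat > h.py <<'E'
from station import *
import cv2,numpy as np
def rays(n,uv):
    i=camera_info(n);E=i["extrinsics"];uv=np.asarray(uv,float).reshape(-1,2)
    r=np.c_[(uv[:,0]-i["cx"])/i["fx"],(uv[:,1]-i["cy"])/i["fy"],np.ones(len(uv))]
    return E[:3,3],r@E[:3,:3].T
def onplane(n,uv,z):
    c,r=rays(n,uv); return (c+r*((z-c[2])/r[:,2])[:,None])[:,:2]
def cloud(n,d):
    v,u=np.mgrid[:384,:512]; c,r=rays(n,np.c_[u.ravel(),v.ravel()])
    return (c+r*d.ravel()[:,None]).reshape(384,512,3)
def hue(p,lo,hi,s=90,v=40):
    h=cv2.cvtColor(p,cv2.COLOR_BGR2HSV)
    a=(h[...,0]>=lo)&(h[...,0]<=hi) if lo<=hi else (h[...,0]>=lo)|(h[...,0]<=hi)
    return a&(h[...,1]>s)&(h[...,2]>v)
def circ(xy):
    """least-squares circle"""
    A=np.c_[2*xy,np.ones(len(xy))];s=np.linalg.lstsq(A,(xy**2).sum(1),rcond=None)[0]
    return s[:2],np.sqrt(s[2]+s[:2]@s[:2])
H={"red":(172,6),"yellow":(20,32),"blue":(100,125)}
def near(n,uv,r):
    v,u=np.mgrid[:384,:512]; return np.hypot(u-uv[0],v-uv[1])<r
def top(n,p,d,col,z,xy,r=.06):
    """pixels of the colour at height about z within r of xy: centre of the hull on plane z"""
    P=cloud(n,d); m=hue(p,*H[col])&(abs(P[...,2]-z)<.008)&(np.hypot(P[...,0]-xy[0],P[...,1]-xy[1])<r)
    v,u=np.nonzero(m)
    if len(u)<8: return None
    q=onplane(n,np.c_[u,v],z); c,R=cv2.minEnclosingCircle(q.astype(np.float32)); return np.round(c,4),round(R,4),len(u)
E
python3 - <<'E'
from h import *
pic={n:(cv2.imread(f"pics/{n}0.png"),np.load(f"pics/{n}0.npy")) for n in("top","side")}
guess={"red":(208,155),"yellow":(179,205),"blue":(332,175)}
hts={"red":.084,"yellow":.104,"blue":.124}
p,d=pic["top"]; P=cloud("top",d)
for c,uv in guess.items():
    xy=P[uv[1],uv[0],:2]; print(c,"col rough",P[uv[1],uv[0]].round(3),[top(n,*pic[n],c,hts[c],xy) for n in pic])
rough={"blue":(210,157),"red":(329,181),"yellow":(181,207)}
for n in pic:
  p,d=pic[n]; P0=cloud(n,d)
  for c,uv in rough.items():
    xy=P[uv[1],uv[0],:2] if 0 else onplane("top",uv,.004)[0]
    m=hue(p,*H[c],s=80)&(P0[...,2]<.012)&(np.hypot(P0[...,0]-xy[0],P0[...,1]-xy[1])<.075)
    v,u=np.nonzero(m); q=onplane(n,np.c_[u,v],.004)
    ce,R=cv2.minEnclosingCircle(q.astype(np.float32)); print(n,c,"footing",np.round(ce,4),round(R,4),len(u))
# others
p,d=pic["top"]
g=cv2.cvtColor(p,cv2.COLOR_BGR2GRAY)
m=(g<60)&near("top",(263,200),30); v,u=np.nonzero(m); q=onplane("top",np.c_[u,v],.004)
print("mat",cv2.minAreaRect(q.astype(np.float32)))
h=cv2.cvtColor(p,cv2.COLOR_BGR2HSV)
m=(h[...,1]<60)&(h[...,2]>120)&near("top",(286,134),16); v,u=np.nonzero(m); q=onplane("top",np.c_[u,v],.008)
print("canopy",cv2.minEnclosingCircle(q.astype(np.float32)),P[133,286],)
m=near("top",(286,134),16)&(P[...,2]>.035);print("stem",P[m].mean(0),m.sum())
m=near("top",(216,181),12)&(P[...,2]>.03); print("glue",P[m].mean(0),P[m].max(0),m.sum())
m=hue(p,45,80)&near("top",(250,151),14); print("tape",P[m].mean(0))
print("brush",P[190,297],P[210,299]); 
m=hue(p,20,32)&near("top",(144,220),14); v,u=np.nonzero(m); print("small y",cv2.minEnclosingCircle(onplane("top",np.c_[u,v],0.004).astype(np.float32)))
a=cv2.resize(p[120:240,120:360],None,fx=3.3,fy=3.3,interpolation=cv2.INTER_CUBIC); cv2.imwrite("pics/crop1.png",a)
E
```

```text
red col rough [0.582 0.131 0.081] [(array([0.5957, 0.1302]), 0.023, 162), (array([0.5931, 0.1243]), 0.0276, 105)]
yellow col rough [0.431 0.225 0.104] [(array([0.4421, 0.2333]), 0.024, 192), (array([0.4428, 0.2304]), 0.0271, 91)]
blue col rough [ 0.472 -0.23   0.13 ] [(array([ 0.4859, -0.239 ]), 0.0211, 153), (array([ 0.4836, -0.2452]), 0.0256, 228)]
top blue footing [0.5991 0.1322] 0.042 107
top red footing [ 0.4868 -0.2405] 0.0432 278
top yellow footing [0.4459 0.2364] 0.0482 370
side blue footing [0.5977 0.1307] 0.0422 84
side red footing [ 0.4859 -0.241 ] 0.0448 454
side yellow footing [0.4435 0.2344] 0.0432 186
mat ((0.44004136323928833, -0.02262479066848755), (0.09595680236816406, 0.09639685600996017), 88.5123062133789)
canopy ((0.6493102312088013, -0.12006542086601257), 0.03275202214717865) [ 0.64226478 -0.11937924  0.04402499]
stem [ 0.62273254 -0.11201524  0.12487604] 51
glue [0.49618247 0.11254293 0.08665087] [0.52494524 0.13306816 1.35654326] 157
tape [0.6005214  0.00186292 0.02195576]
brush [ 0.45879885 -0.13559602  0.01852963] [ 0.39419344 -0.13411053  0.02057023]
small y ((0.41394495964050293, 0.35584086179733276), 0.031088363379240036)
```

View pics/crop1.png

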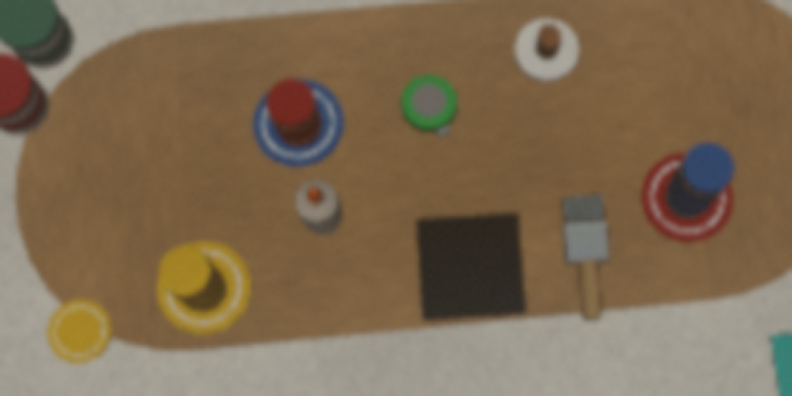

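The crop agrees: red is on the blue footing, blue on the red footing, and yellow is already on the 90 mm yellow footing, about 4 mm off centre. The yellow look-alike is only 62 mm. Plan: red to the mat, blue to the blue footing, red to the red footing, then the canopy.

```bash
cat > go.py <<'E'
import sys,numpy as np
from station import *
from scipy.spatial.transform import Rotation as Ro
# usage: go.py x y zgrasp [jaw_deg] -> shift in tool mm of the TCP from now, and spin
o=get_obs(); R=Ro.from_euler("xyz",o["eef_rot"]).as_matrix()
j=np.degrees(np.arctan2(R[1,1],R[0,1]))
print("t",round(o["time_s"],2),"tcp",o["ee_pos"].round(4),"xaxis",R[:,0].round(3),"jaw deg",j.round(1),"w",round(o["grip_width"],4),"F",np.round(o["force"],1),"q",o["qpos"].round(2))
if len(sys.argv)>3:
    a=[float(s) for s in sys.argv[1:]]; t=np.array(a[:3]); t[2]-=.005
    print("shift mm",(R.T@(t-o["ee_pos"])*1000).round(1))
    if len(a)>3:
        s=(a[3]-j+90)%180-90; print("spin rad",-np.radians(s).round(3))
E
python3 go.py 0.596 0.130 0.22 90
python3 - <<'E'
from h import *
print("nozzle",onplane("top",(215.2,178.5),.1), "glue body top~", onplane("top",(216.7,184),.05))
E
```

```text
t 0.1 tcp [0.2007 0.5118 0.219 ] xaxis [-0.    -0.001 -1.   ] jaw deg 68.6 w 0.0941 F [-0.5  1.1  0.2] q [ 1.13  0.3   1.52 -0.    1.32 -0.07]
shift mm [   4.1 -211.1  507.4]
spin rad -0.374
nozzle [[0.50162841 0.11347606]] glue body top~ [[0.49581512 0.11393666]]
```

```bash
python3 -m handwheel '[[[0,-15,36],-0.1,-1],[[0,-36,86],-0.2,-1],[[0,-57,137],-0.3,-1],[[0,-78,188],-0.374,-1],[[0,-99,238],-0.374,-1]]' 20; python3 go.py 0.596 0.130 0.22 90
```

```text
time_s: 0.6
ee_pos: [0.3737, 0.3442, 0.2189]
eef_rot: [-2.116, 1.57, -2.112]
force: [0.2, 0.8, 0.0]
grip_width: 0.094
t 0.6 tcp [0.3737 0.3442 0.2189] xaxis [-0.001 -0.001 -1.   ] jaw deg 90.2 w 0.094 F [0.2 0.8 0. ] q [ 0.67  0.21  1.64 -0.    1.3  -0.9 ]
shift mm [   4.  -214.9  221.6]
spin rad 0.003
```

```bash
python3 -m handwheel '[[[0,-32,33],0,-1],[[0,-65,67],0,-1],[[0,-97,100],0,-1],[[0,-130,134],0,-1],[[0,-155,160],0,-1]]' >/dev/null; python3 go.py 0.596 0.130 0.22 90; python3 - <<'E'
from h import *
p,d=camera("side"); cv2.imwrite("pics/s1.png",p)
E
```

```text
t 1.1 tcp [0.5356 0.1875 0.2187] xaxis [-0.001 -0.001 -1.   ] jaw deg 90.1 w 0.094 F [-0.3 -0.3  0.7] q [ 0.27  0.34  1.47 -0.    1.33 -1.3 ]
shift mm [  3.7 -57.6  60.3]
spin rad 0.002
```

```bash
python3 -m handwheel '[[[0,-25,26],0,-1],[[0,-50,52],0,-1],[[2,-57.6,60],0,-1],[[4,-57.6,60.3],0,-1],[[4,-57.6,60.3],0,-1]]' >/dev/null; python3 -m handwheel '[[[25,0,0],0,-1],[[50,0,0],0,-1],[[75,0,0],0,-1],[[95,0,0],0,-1],[[100,0,0],0,-1]]'; python3 go.py 0.596 0.130 0.058 90; python3 - <<'E'
from h import *
p,d=camera("side"); cv2.imwrite("pics/s2.png",cv2.resize(p[90:260,170:400],None,fx=3,fy=3))
E
```

```text
time_s: 2.15
ee_pos: [0.5957, 0.1287, 0.1118]
eef_rot: [-2.685, 1.565, -2.683]
force: [0.2, 0.1, 0.3]
grip_width: 0.0941
t 2.15 tcp [0.5957 0.1287 0.1118] xaxis [-0.005 -0.003 -1.   ] jaw deg 90.1 w 0.0941 F [0.2 0.1 0.3] q [ 0.15  0.54  1.45 -0.    1.16 -1.42]
shift mm [58.8  1.5  0.6]
spin rad 0.002
```

View pics/s2.png

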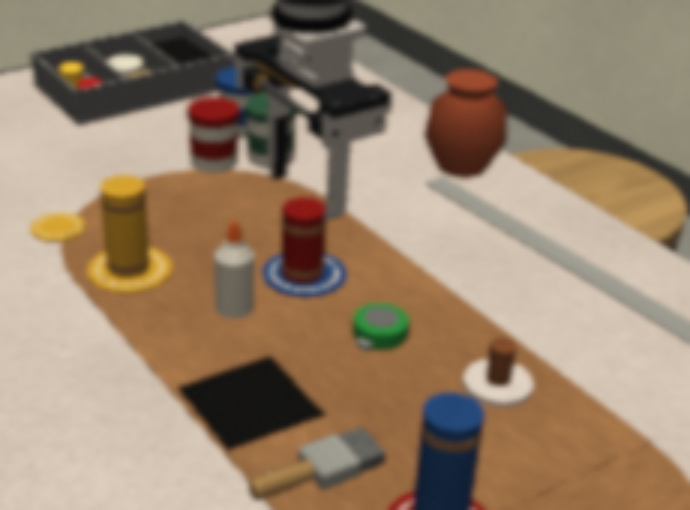

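The crop shows the open fingers, tips at (280,170) and (338,210), straddling the red column top at (304,212). I'll descend and grip.

```bash
python3 -m handwheel '[[[15,1.5,0.6],0,-1],[[30,1.5,0.6],0,-1],[[45,1.5,0.6],0,-1],[[57,1.5,0.6],0,-1],[[59,1.5,0.6],0,-1]]'; python3 -m handwheel '[[[0,0,0],0,0.4],[[0,0,0],0,0.4],[[0,0,0],0,0.4],[[0,0,0],0,0.4],[[0,0,0],0,0.4]]' 15;python3 -m handwheel '[[[0,0,0],0,0.4],[[0,0,0],0,0.4],[[0,0,0],0,0.4],[[0,0,0],0,0.4],[[0,0,0],0,0.4]]'; python3 go.py 0.44 -0.0226 0.20
```

```text
time_s: 2.7
ee_pos: [0.5957, 0.1297, 0.0515]
eef_rot: [-2.746, 1.563, -2.744]
force: [0.0, 0.2, 0.1]
grip_width: 0.094
time_s: 3.2
ee_pos: [0.5959, 0.1297, 0.0518]
eef_rot: [-2.731, 1.564, -2.73]
force: [0.2, -0.7, -0.3]
grip_width: 0.0575
time_s: 3.7
ee_pos: [0.596, 0.1298, 0.052]
eef_rot: [-2.729, 1.564, -2.728]
force: [-0.2, 0.9, 2.9]
grip_width: 0.046
t 3.7 tcp [0.596  0.1298 0.052 ] xaxis [-0.006 -0.003 -1.   ] jaw deg 90.1 w 0.046 F [-0.2  0.9  2.9] q [ 0.16  0.61  1.48 -0.    1.05 -1.42]
shift mm [-141.6 -152.6 -157. ]
```

```bash
python3 -m handwheel '[[[-10,0,0],0,0.4],[[-30,0,0],0,0.4],[[-55,0,0],0,0.4],[[-80,0,0],0,0.4],[[-100,0,0],0,0.4]]' 25; python3 -m handwheel '[[[-15,0,0],0,0.4],[[-30,0,0],0,0.4],[[-40,-12,-12],0,0.4],[[-43,-30,-31],0,0.4],[[-43,-50,-51],0,0.4]]'; python3 go.py 0.44 -0.0226 0.20 90;
```

```text
time_s: 4.2
ee_pos: [0.5966, 0.13, 0.154]
eef_rot: [-2.665, 1.565, -2.663]
force: [0.2, 0.4, -1.4]
grip_width: 0.046
time_s: 4.7
ee_pos: [0.5454, 0.0796, 0.1981]
eef_rot: [-2.605, 1.565, -2.604]
force: [-0.3, -0.4, -1.4]
grip_width: 0.0458
t 4.7 tcp [0.5454 0.0796 0.1981] xaxis [-0.005 -0.003 -1.   ] jaw deg 90.1 w 0.0458 F [-0.3 -0.4 -1.4] q [ 0.08  0.32  1.54 -0.    1.28 -1.49]
shift mm [   3.8 -102.  -105.5]
spin rad 0.002
```

```bash
python3 -m handwheel '[[[0,-25,-26],0,0.4],[[0,-52,-54],0,0.4],[[0,-80,-83],0,0.4],[[0,-97,-100],0,0.4],[[0,-102,-105.5],0,0.4]]' >/dev/null; python3 -m handwheel '[[[20,0,0],0,0.4],[[45,0,0],0,0.4],[[70,0,0],0,0.4],[[95,0,0],0,0.4],[[110,0,0],0,0.4]]'; python3 go.py 0.44 -0.0226 0.058 90;
```

```text
time_s: 5.7
ee_pos: [0.4383, -0.0235, 0.0878]
eef_rot: [-2.72, 1.564, -2.72]
force: [-0.1, -0.7, -0.9]
grip_width: 0.0457
t 5.7 tcp [ 0.4383 -0.0235  0.0878] xaxis [-0.006 -0.003 -1.   ] jaw deg 90.0 w 0.0457 F [-0.1 -0.7 -0.9] q [-0.14  0.23  1.95 -0.    0.97 -1.7 ]
shift mm [34.8  1.   1.9]
spin rad 0.001
```

```bash
python3 - <<'E'
from h import *
p,d=camera("side"); cv2.imwrite("pics/s3.png",cv2.resize(p[90:280,170:400],None,fx=3,fy=3))
E
```

```text
(no output)
```

View pics/s3.png

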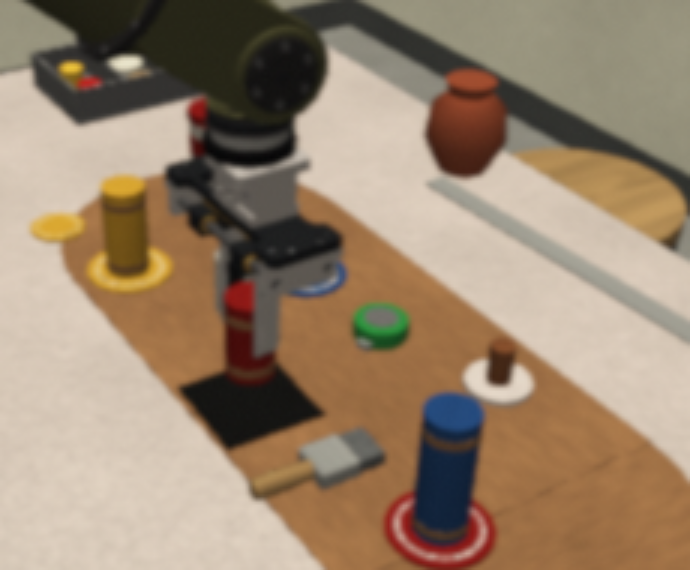

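The red column hangs upright over the mat, its foot at about (250,378) in the crop. Lower and release.

```bash
python3 -m handwheel '[[[10,0.5,1],0,0.4],[[20,1,1.9],0,0.4],[[27,1,1.9],0,0.4],[[32,1,1.9],0,0.4],[[34.5,1,1.9],0,0.4]]'; python3 -m handwheel '[[[0.5,0,0],0,0.4],[[1,0,0],0,0.4],[[1,0,0],0,0.4],[[1,0,0],0,0.3],[[1,0,0],0,-0.1]]';python3 -m handwheel '[[[0,0,0],0,-1],[[0,0,0],0,-1],[[0,0,0],0,-1],[[0,0,0],0,-1],[[0,0,0],0,-1]]'; python3 go.py 0.486 -0.239 0.20 90;
```

```text
time_s: 6.25
ee_pos: [0.4393, -0.0225, 0.0518]
eef_rot: [-2.873, 1.562, -2.872]
force: [-9.4, 5.2, 37.2]
grip_width: 0.0457
time_s: 6.75
ee_pos: [0.4397, -0.0225, 0.0515]
eef_rot: [-2.806, 1.564, -2.806]
force: [-0.0, 1.4, -0.3]
grip_width: 0.0503
time_s: 7.25
ee_pos: [0.4397, -0.0225, 0.0515]
eef_rot: [-2.812, 1.563, -2.812]
force: [-0.0, -0.6, 1.0]
grip_width: 0.0881
t 7.25 tcp [ 0.4397 -0.0225  0.0515] xaxis [-0.007 -0.002 -1.   ] jaw deg 90.0 w 0.0881 F [-0.  -0.6  1. ] q [-0.13  0.3   1.97 -0.    0.88 -1.7 ]
shift mm [-143.3 -216.8   45.3]
spin rad 0.0
```

```bash
python3 -m handwheel '[[[-15,0,0],0,-1],[[-45,0,0],0,-1],[[-80,0,0],0,-1],[[-115,0,0],0,-1],[[-143,0,0],0,-1]]'>/dev/null; python3 -m handwheel '[[[0,-35,7],0,-1],[[0,-80,17],0,-1],[[0,-125,26],0,-1],[[0,-170,35],0,-1],[[0,-205,43],0,-1]]'; python3 go.py 0.486 -0.239 0.085 90; python3 - <<'E'
from h import *
for n in("top","side"):
    p,d=camera(n); print(n,"red",top(n,p,d,"red",.084,(.44,-.023)))
E
```

```text
time_s: 8.25
ee_pos: [0.4838, -0.2296, 0.1966]
eef_rot: [-2.708, 1.565, -2.709]
force: [1.1, 0.1, 0.8]
grip_width: 0.0939
t 8.25 tcp [ 0.4838 -0.2296  0.1966] xaxis [-0.006 -0.003 -1.   ] jaw deg 90.0 w 0.0939 F [1.1 0.1 0.8] q [-0.51  0.29  1.59 -0.01  1.27 -2.08]
shift mm [116.6  -9.1   2.9]
spin rad -0.0
top red (array([ 0.4393, -0.0242]), 0.0238, 186)
side red (array([ 0.4376, -0.0286]), 0.0274, 168)
```

Red stands on the mat within about 2 mm. Next, grip the blue column.

```bash
python3 -m handwheel '[[[5,-6,2],0,-1],[[20,-9,3],0,-1],[[45,-9,3],0,-1],[[75,-9,3],0,-1],[[100,-9,3],0,-1]]'>/dev/null; python3 -m handwheel '[[[10,0,0],0,-1],[[16,0,0],0,-1],[[16,0,0],0,-1],[[16,0,0],0,0],[[16,0,0],0,0.4]]' 15;  python3 -m handwheel '[[[0,0,0],0,0.4],[[0,0,0],0,0.4],[[0,0,0],0,0.4],[[0,0,0],0,0.4],[[0,0,0],0,0.4]]' ; python3 -m handwheel '[[[0,0,0],0,0.4],[[0,0,0],0,0.4],[[0,0,0],0,0.4],[[0,0,0],0,0.4],[[0,0,0],0,0.4]]' 25; python3 go.py 0.598 0.1315 0.085 90
```

```text
time_s: 9.35
ee_pos: [0.4863, -0.2392, 0.0795]
eef_rot: [-2.611, 1.565, -2.613]
force: [0.7, 0.2, 0.6]
grip_width: 0.0815
time_s: 9.85
ee_pos: [0.4863, -0.2392, 0.0796]
eef_rot: [-2.611, 1.565, -2.613]
force: [-0.7, -0.3, 0.9]
grip_width: 0.0457
time_s: 10.35
ee_pos: [0.4863, -0.2392, 0.0796]
eef_rot: [-2.601, 1.565, -2.603]
force: [0.5, 0.3, -0.2]
grip_width: 0.0457
t 10.35 tcp [ 0.4863 -0.2392  0.0796] xaxis [-0.005 -0.003 -1.   ] jaw deg 89.9 w 0.0457 F [ 0.5  0.3 -0.2] q [-0.52  0.44  1.68 -0.01  1.02 -2.09]
shift mm [ -2.2 370.9 111. ]
spin rad -0.002
```

```bash
python3 -m handwheel '[[[-10,0,0],0,0.4],[[-30,0,0],0,0.4],[[-55,0,0],0,0.4],[[-80,0,0],0,0.4],[[-105,0,0],0,0.4]]'>/dev/null; python3 -m handwheel '[[[-20,0,0],0,0.4],[[-30,18,5],0,0.4],[[-35,48,14],0,0.4],[[-35,83,25],0,0.4],[[-35,118,35],0,0.4]]'; python3 -m handwheel '[[[0,38,11],0,0.4],[[0,76,23],0,0.4],[[0,114,34],0,0.4],[[0,152,45],0,0.4],[[0,190,57],0,0.4]]'; python3 go.py 0.598 0.1315 0.20 90
```

```text
time_s: 11.35
ee_pos: [0.5223, -0.1195, 0.2215]
eef_rot: [-2.472, 1.565, -2.474]
force: [0.3, -0.5, -1.6]
grip_width: 0.0457
time_s: 11.85
ee_pos: [0.5799, 0.072, 0.2214]
eef_rot: [-2.409, 1.565, -2.412]
force: [0.0, -1.1, -1.2]
grip_width: 0.0459
t 11.85 tcp [0.5799 0.072  0.2214] xaxis [-0.004 -0.004 -1.   ] jaw deg 89.9 w 0.0459 F [ 0.  -1.1 -1.2] q [ 0.06  0.38  1.41 -0.    1.36 -1.51]
shift mm [26.1 59.7 18.1]
spin rad -0.002
```

```bash
python3 -m handwheel '[[[0,28,9],0,0.4],[[0,50,15],0,0.4],[[0,58,18],0,0.4],[[5,59.7,18],0,0.4],[[15,59.7,18],0,0.4]]'>/dev/null; python3 -m handwheel '[[[25,0,0],0,0.4],[[50,0,0],0,0.4],[[75,0,0],0,0.4],[[95,0,0],0,0.4],[[105,0,0],0,0.4]]'; python3 -m handwheel '[[[0,0,0],0,0.4],[[0,0,0],0,0.4],[[0,0,0],0,0.4],[[0,0,0],0,0.4],[[0,0,0],0,0.4]]'>/dev/null; python3 go.py 0.598 0.1315 0.0855 90;  python3 - <<'E'
from h import *
for n in("top","side"):
    p,d=camera(n); P=cloud(n,d)
    m=hue(p,*H["blue"],s=80)&(P[...,2]<.01)&(np.hypot(P[...,0]-.598,P[...,1]-.1315)<.075)
    v,u=np.nonzero(m); q=onplane(n,np.c_[u,v],.004)
    print(n,"footing",cv2.minEnclosingCircle(q.astype(np.float32)),len(u))
cv2.imwrite("pics/s4.png",cv2.resize(p[90:280,170:400],None,fx=3,fy=3))
E
```

```text
time_s: 12.85
ee_pos: [0.5967, 0.1291, 0.0989]
eef_rot: [-2.526, 1.564, -2.53]
force: [-0.3, 0.8, -1.1]
grip_width: 0.0457
t 13.35 tcp [0.5969 0.1291 0.0995] xaxis [-0.005 -0.004 -1.   ] jaw deg 89.8 w 0.0456 F [-0.5 -0.2 -1.1] q [ 0.15  0.55  1.45 -0.    1.14 -1.41]
shift mm [19.   2.4  1.2]
spin rad -0.004
top footing ((0.0, 0.0), 0.0) 0
side footing ((0.5977324843406677, 0.13069193065166473), 0.04220978915691376) 167
```

View pics/s4.png

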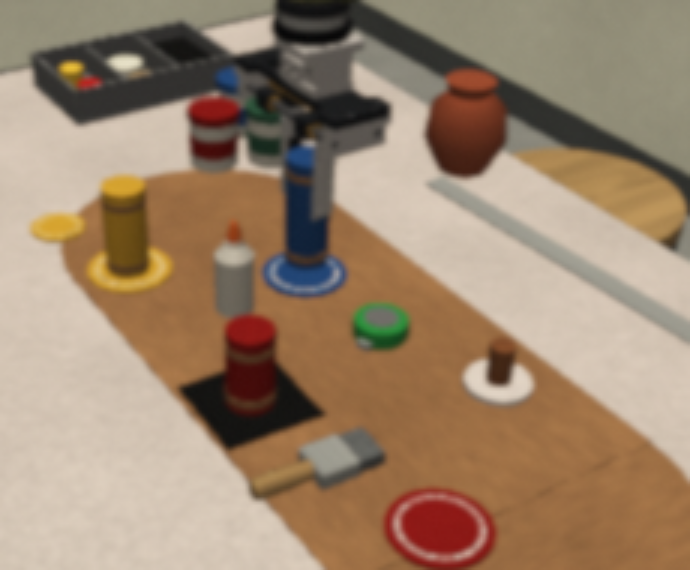

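Blue hangs upright just above the blue footing, its foot at (307,262) and the footing at (305,272) in the crop. Red stands upright on the mat. Lower gently.

```bash
python3 -m handwheel '[[[6,2,1],0,0.4],[[12,2.4,1.2],0,0.4],[[16,2.4,1.2],0,0.4],[[18,2.4,1.2],0,0.4],[[18,2.4,1.2],0,0.4]]'; python3 -m handwheel '[[[0.5,0,0],0,0.4],[[1,0,0],0,0.4],[[1,0,0],0,0.4],[[1,0,0],0,0.4],[[1,0,0],0,0.1]]';python3 -m handwheel '[[[0,0,0],0,-0.1],[[0,0,0],0,-1],[[0,0,0],0,-1],[[0,0,0],0,-1],[[0,0,0],0,-1]]';python3 -m handwheel '[[[0,0,0],0,-1],[[0,0,0],0,-1],[[-5,0,0],0,-1],[[-20,0,0],0,-1],[[-45,0,0],0,-1]]'; python3 go.py 0.4395 -0.0235 0.22 90
```

```text
time_s: 13.95
ee_pos: [0.5977, 0.1314, 0.0807]
eef_rot: [-2.541, 1.563, -2.545]
force: [-0.1, 0.8, -1.2]
grip_width: 0.0457
time_s: 14.45
ee_pos: [0.5978, 0.1314, 0.0798]
eef_rot: [-2.529, 1.564, -2.533]
force: [-0.2, 0.7, -1.6]
grip_width: 0.0459
time_s: 14.95
ee_pos: [0.5978, 0.1314, 0.0799]
eef_rot: [-2.523, 1.564, -2.527]
force: [0.2, 0.2, 0.6]
grip_width: 0.08
time_s: 15.45
ee_pos: [0.5975, 0.1315, 0.1252]
eef_rot: [-2.62, 1.562, -2.624]
force: [0.1, 0.2, 0.5]
grip_width: 0.0942
t 15.45 tcp [0.5975 0.1315 0.1252] xaxis [-0.008 -0.004 -1.   ] jaw deg 89.8 w 0.0942 F [0.1 0.2 0.5] q [ 0.16  0.53  1.43 -0.    1.19 -1.41]
shift mm [ -87.8 -156.1 -158.1]
spin rad -0.004
```

```bash
python3 -m handwheel '[[[-30,0,0],0,-1],[[-65,0,0],0,-1],[[-85,-20,-20],0,-1],[[-86,-50,-51],0,-1],[[-86,-82,-83],0,-1]]'>/dev/null; python3 -m handwheel '[[[0,-30,-30],0,-1],[[0,-55,-56],0,-1],[[0,-70,-71],0,-1],[[0,-74,-75],0,-1],[[0,-74,-75],0,-1]]'; python3 go.py 0.4395 -0.0235 0.058 90; python3 - <<'E'
from h import *
for n in("top","side"):
    p,d=camera(n); print(n,"blue",top(n,p,d,"blue",.124,(.598,.1315)))
E
```

```text
time_s: 16.45
ee_pos: [0.439, -0.0243, 0.2157]
eef_rot: [-2.245, 1.565, -2.249]
force: [-0.1, 0.6, 0.0]
grip_width: 0.094
t 16.45 tcp [ 0.439  -0.0243  0.2157] xaxis [-0.004 -0.005 -1.   ] jaw deg 89.8 w 0.094 F [-0.1  0.6  0. ] q [-0.14  0.06  1.82 -0.01  1.27 -1.7 ]
shift mm [162.7   1.5   1.1]
spin rad -0.004
top blue (array([0.5967, 0.1289]), 0.0216, 146)
side blue (array([0.5942, 0.1191]), 0.026, 66)
```

```bash
python3 -m handwheel '[[[20,1.5,1],0,-1],[[50,1.5,1],0,-1],[[80,1.5,1],0,-1],[[110,1.5,1],0,-1],[[140,1.5,1],0,-1]]'>/dev/null; python3 go.py 0.4395 -0.0235 0.058; python3 -m handwheel '[[[12,0,0],0,-1],[[21,0,0],0,-1],[[22,0,0],0,-1],[[22,0,0],0,0],[[22,0,0],0,0.4]]' 15;  python3 -m handwheel '[[[0,0,0],0,0.4],[[0,0,0],0,0.4],[[0,0,0],0,0.4],[[0,0,0],0,0.4],[[0,0,0],0,0.4]]' ; python3 -m handwheel '[[[0,0,0],0,0.4],[[0,0,0],0,0.4],[[0,0,0],0,0.4],[[0,0,0],0,0.4],[[0,0,0],0,0.4]]' 25; python3 go.py 0.4865 -0.240 0.20 90
```

```text
t 17.05 tcp [ 0.4404 -0.022   0.0739] xaxis [-0.005 -0.004 -1.   ] jaw deg 89.9 w 0.0939 F [ 0.8 -0.6  0.1] q [-0.13  0.26  1.96 -0.01  0.93 -1.7 ]
shift mm [20.9 -1.4 -0.8]
time_s: 17.55
ee_pos: [0.4408, -0.022, 0.0526]
eef_rot: [-2.205, 1.565, -2.207]
force: [-0.4, -0.6, 0.1]
grip_width: 0.0814
time_s: 18.05
ee_pos: [0.4408, -0.022, 0.0527]
eef_rot: [-2.192, 1.565, -2.194]
force: [-0.4, 0.4, 1.0]
grip_width: 0.0464
time_s: 18.55
ee_pos: [0.4408, -0.022, 0.0527]
eef_rot: [-2.184, 1.565, -2.186]
force: [-0.4, 0.9, 0.5]
grip_width: 0.0455
t 18.55 tcp [ 0.4408 -0.022   0.0527] xaxis [-0.003 -0.005 -1.   ] jaw deg 89.9 w 0.0455 F [-0.4  0.9  0.5] q [-0.13  0.29  1.97 -0.01  0.88 -1.7 ]
shift mm [-141.5 -218.5   45.6]
spin rad -0.002
```

```bash
python3 -m handwheel '[[[-10,0,0],0,0.4],[[-30,0,0],0,0.4],[[-55,0,0],0,0.4],[[-80,0,0],0,0.4],[[-95,0,0],0,0.4]]'>/dev/null; python3 -m handwheel '[[[0,-15,3],0,0.4],[[0,-45,10],0,0.4],[[0,-80,17],0,0.4],[[0,-115,25],0,0.4],[[0,-150,32],0,0.4]]'; python3 go.py 0.4878 -0.240 0.08 90
```

```text
time_s: 19.55
ee_pos: [0.4734, -0.1731, 0.1515]
eef_rot: [-1.691, 1.566, -1.692]
force: [1.2, 1.1, -1.4]
grip_width: 0.0457
t 19.55 tcp [ 0.4734 -0.1731  0.1515] xaxis [-0.001 -0.005 -1.   ] jaw deg 89.9 w 0.0457 F [ 1.2  1.1 -1.4] q [-0.42  0.27  1.73 -0.01  1.14 -1.99]
shift mm [ 76.9 -66.5  14.5]
spin rad -0.002
```

```bash
python3 -m handwheel '[[[0,-28,6],0,0.4],[[0,-50,11],0,0.4],[[5,-63,14],0,0.4],[[20,-66.5,14.5],0,0.4],[[40,-66.5,14.5],0,0.4]]'>/dev/null; python3 -m handwheel '[[[18,0,0],0,0.4],[[32,0,0],0,0.4],[[38,0,0],0,0.4],[[38,0,0],0,0.4],[[38,0,0],0,0.4]]'>/dev/null; python3 go.py 0.4878 -0.240 0.0585 90;  python3 - <<'E'
from h import *
for n in("top","side"):
    p,d=camera(n); P=cloud(n,d)
    m=hue(p,*H["red"],s=80)&(P[...,2]<.01)&(np.hypot(P[...,0]-.4865,P[...,1]+.24)<.07)
    v,u=np.nonzero(m); q=onplane(n,np.c_[u,v],.004)
    if len(q): print(n,"footing",cv2.minEnclosingCircle(q.astype(np.float32)),len(u))
cv2.imwrite("pics/s5.png",cv2.resize(p[90:290,170:400],None,fx=3,fy=3))
E
```

```text
t 20.55 tcp [ 0.488  -0.2398  0.0736] xaxis [ 0.    -0.006 -1.   ] jaw deg 89.9 w 0.0456 F [-0.4  0.4 -0.8] q [-0.52  0.45  1.68 -0.01  1.01 -2.09]
shift mm [20.1 -0.1 -0.2]
spin rad -0.001
side footing ((0.4858897924423218, -0.24096669256687164), 0.04475769028067589) 547
```

View pics/s5.png

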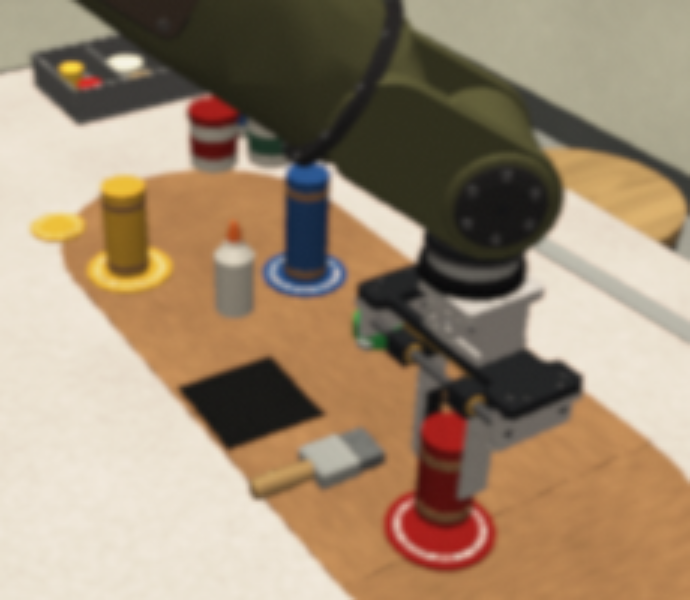

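Red hangs centred over the red footing (442,525 in the crop). Blue stands upright on the blue footing (307,270). Lower and release.

```bash
python3 -m handwheel '[[[7,0,0],0,0.4],[[13,0,0],0,0.4],[[17,0,0],0,0.4],[[19.5,0,0],0,0.4],[[19.5,0,0],0,0.4]]'; python3 -m handwheel '[[[0.5,0,0],0,0.4],[[1,0,0],0,0.4],[[1,0,0],0,0.4],[[1,0,0],0,0.4],[[1,0,0],0,0.1]]';python3 -m handwheel '[[[0,0,0],0,-0.1],[[0,0,0],0,-1],[[0,0,0],0,-1],[[0,0,0],0,-1],[[0,0,0],0,-1]]';python3 -m handwheel '[[[0,0,0],0,-1],[[0,0,0],0,-1],[[-5,0,0],0,-1],[[-20,0,0],0,-1],[[-45,0,0],0,-1]]'; python3 go.py 0.649 -0.120 0.16 90
```

```text
time_s: 21.15
ee_pos: [0.4879, -0.24, 0.0539]
eef_rot: [-1.5, 1.565, -1.501]
force: [0.4, 0.6, -1.3]
grip_width: 0.0456
time_s: 21.65
ee_pos: [0.488, -0.24, 0.0529]
eef_rot: [-1.478, 1.565, -1.479]
force: [-0.6, -0.9, -0.8]
grip_width: 0.046
time_s: 22.15
ee_pos: [0.488, -0.24, 0.0529]
eef_rot: [-1.481, 1.565, -1.482]
force: [-0.8, 0.5, -0.3]
grip_width: 0.0801
time_s: 22.65
ee_pos: [0.4873, -0.2394, 0.0977]
eef_rot: [-1.917, 1.566, -1.918]
force: [-0.1, 0.5, 0.6]
grip_width: 0.094
t 22.65 tcp [ 0.4873 -0.2394  0.0977] xaxis [-0.002 -0.004 -1.   ] jaw deg 89.9 w 0.094 F [-0.1  0.5  0.6] q [-0.52  0.42  1.67 -0.01  1.06 -2.09]
shift mm [-58.1 119.4 161.4]
spin rad -0.002
```

```bash
python3 -m handwheel '[[[-25,0,0],0,-1],[[-58,0,0],0,-1],[[-58,25,34],0,-1],[[-58,50,68],0,-1],[[-58,75,101],0,-1]]'>/dev/null; python3 -m handwheel '[[[0,25,32],0,-1],[[0,40,54],0,-1],[[0,44,60],0,-1],[[0,44.5,60.5],0,-1],[[0,44.5,60.5],0,-1]]'; python3 go.py 0.649 -0.12 0.035 90; python3 - <<'E'
from h import *
p,d=camera("side"); P=cloud("side",d); print("red side",top("side",p,d,"red",.084,(.4865,-.24)))
p2,d2=camera("top"); print("red top",top("top",p2,d2,"red",.084,(.4865,-.24)),"blue",top("top",p2,d2,"blue",.124,(.597,.13)),"yel",top("top",p2,d2,"yellow",.104,(.443,.233)))
m=(P[...,2]>.043)&(P[...,2]<.056)&(np.hypot(P[...,0]-.649,P[...,1]+.12)<.03); v,u=np.nonzero(m); print("stem top",cv2.minEnclosingCircle(onplane("side",np.c_[u,v],.048).astype(np.float32)),len(u))
h=cv2.cvtColor(p,cv2.COLOR_BGR2HSV); m=(h[...,1]<60)&(h[...,2]>120)&(P[...,2]<.02)&(np.hypot(P[...,0]-.649,P[...,1]+.12)<.05); v,u=np.nonzero(m); print("disc",cv2.minEnclosingCircle(onplane("side",np.c_[u,v],.008).astype(np.float32)),len(u))
cv2.imwrite("pics/s6.png",cv2.resize(p[90:290,170:400],None,fx=3,fy=3))
E
```

```text
time_s: 23.65
ee_pos: [0.6497, -0.1197, 0.1558]
eef_rot: [-1.772, 1.566, -1.774]
force: [0.2, -0.8, -0.5]
grip_width: 0.0943
t 23.65 tcp [ 0.6497 -0.1197  0.1558] xaxis [-0.001 -0.005 -1.   ] jaw deg 89.8 w 0.0943 F [ 0.2 -0.8 -0.5] q [-0.24  0.6   1.24 -0.01  1.3  -1.8 ]
shift mm [125.8   0.3  -0.6]
spin rad -0.003
red side (array([ 0.4838, -0.2466]), 0.0265, 241)
red top (array([ 0.4859, -0.2405]), 0.0229, 169) blue (array([0.597 , 0.1287]), 0.0214, 147) yel (array([0.4435, 0.2346]), 0.0226, 144)
stem top ((0.6481262445449829, -0.12360019981861115), 0.013768723234534264) 42
disc ((0.6475760340690613, -0.12253930419683456), 0.03314657136797905) 200
```

View pics/s6.png

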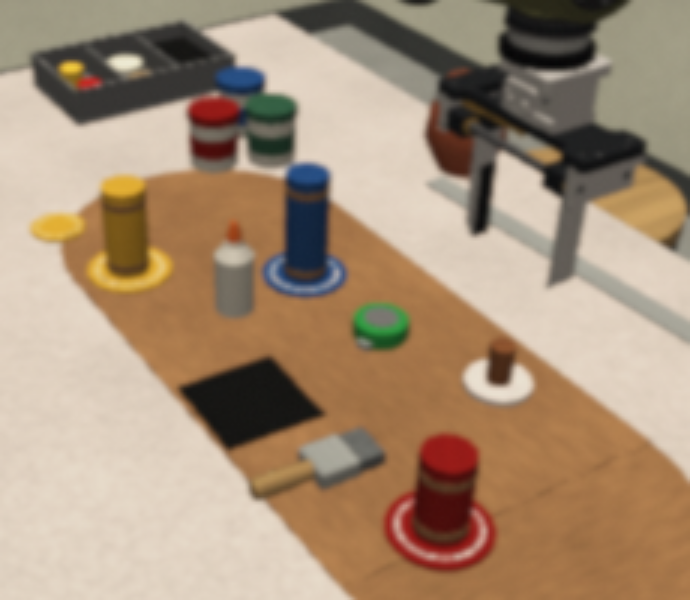

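All three columns stand upright on their own footings: red (445,525), blue (307,270) and yellow (127,268). The canopy is at (498,380) and the gripper is above it. Grip the stem.

```bash
python3 -m handwheel '[[[20,-1.5,-1],0,-1],[[45,-1.5,-1],0,-1],[[75,-1.5,-1],0,-1],[[95,-1.5,-1],0,-1],[[105,-1.5,-1],0,-1]]'>/dev/null; python3 go.py 0.6485 -0.1215 0.036; python3 -m handwheel '[[[8,0,0],0,-1],[[15,0,0],0,-1],[[19,0,0],0,-1],[[19,0,0],0,-0.3],[[19,0,0],0,0.2]]' 12;  python3 -m handwheel '[[[0,0,0],0,0.4],[[0,0,0],0,0.8],[[0,0,0],0,0.8],[[0,0,0],0,0.8],[[0,0,0],0,0.8]]' ; python3 -m handwheel '[[[0,0,0],0,0.8],[[0,0,0],0,0.8],[[0,0,0],0,0.8],[[0,0,0],0,0.8],[[0,0,0],0,0.8]]' 20; python3 go.py 0.597 0.130 0.22 90
```

```text
t 24.25 tcp [ 0.6474 -0.1226  0.0495] xaxis [-0.003 -0.004 -1.   ] jaw deg 89.7 w 0.094 F [-0.4  0.   0.6] q [-0.24  0.71  1.32 -0.01  1.11 -1.8 ]
shift mm [18.4  1.2  1.1]
time_s: 24.75
ee_pos: [0.6476, -0.1227, 0.0311]
eef_rot: [-1.997, 1.566, -2.001]
force: [0.5, -0.3, -0.1]
grip_width: 0.081
time_s: 25.25
ee_pos: [0.6476, -0.1227, 0.0311]
eef_rot: [-1.997, 1.566, -2.002]
force: [-0.1, -0.3, 0.2]
grip_width: 0.0416
time_s: 25.75
ee_pos: [0.6476, -0.1227, 0.0311]
eef_rot: [-1.997, 1.566, -2.001]
force: [-0.7, 1.1, 0.3]
grip_width: 0.0235
t 25.75 tcp [ 0.6476 -0.1227  0.0311] xaxis [-0.002 -0.004 -1.   ] jaw deg 89.8 w 0.0235 F [-0.7  1.1  0.3] q [-0.24  0.73  1.33 -0.01  1.08 -1.8 ]
shift mm [-184.9  251.7  -52.1]
spin rad -0.004
```

```bash
python3 -m handwheel '[[[-12,0,0],0,0.8],[[-40,0,0],0,0.8],[[-75,0,0],0,0.8],[[-110,0,0],0,0.8],[[-140,0,0],0,0.8]]'>/dev/null; python3 -m handwheel '[[[-20,10,-2],0,0.8],[[-30,35,-7],0,0.8],[[-35,70,-14],0,0.8],[[-35,105,-22],0,0.8],[[-35,140,-29],0,0.8]]'; python3 -m handwheel '[[[0,35,-7],0,0.8],[[0,70,-14],0,0.8],[[0,95,-20],0,0.8],[[0,108,-22],0,0.8],[[0,112,-23],0,0.8]]'; python3 go.py 0.5967 0.130 0.16 90; python3 - <<'E'
from h import *
p,d=camera("side"); P=cloud("side",d)
h=cv2.cvtColor(p,cv2.COLOR_BGR2HSV); m=(h[...,1]<60)&(h[...,2]>120)&(P[...,2]>.15)&(np.hypot(P[...,0]-.597,P[...,1]-.13)<.05); print("disc px",m.sum(),"z",np.percentile(P[m][:,2],[5,50,95]) if m.sum() else 0)
cv2.imwrite("pics/s7.png",cv2.resize(p[60:220,200:400],None,fx=3.5,fy=3.5))
E
```

```text
time_s: 26.75
ee_pos: [0.6192, 0.0193, 0.2097]
eef_rot: [-1.376, 1.566, -1.381]
force: [0.3, -0.6, -1.0]
grip_width: 0.0234
time_s: 27.25
ee_pos: [0.5966, 0.1322, 0.2097]
eef_rot: [-1.262, 1.566, -1.266]
force: [-0.1, -0.7, -0.0]
grip_width: 0.0237
t 27.25 tcp [0.5966 0.1322 0.2097] xaxis [ 0.002 -0.005 -1.   ] jaw deg 89.8 w 0.0237 F [-0.1 -0.7 -0. ] q [ 0.16  0.44  1.35 -0.01  1.35 -1.41]
shift mm [54.7 -1.9 -0. ]
spin rad -0.004
disc px 231 z [0.18187756 0.18714127 0.38332207]
```

View pics/s7.png

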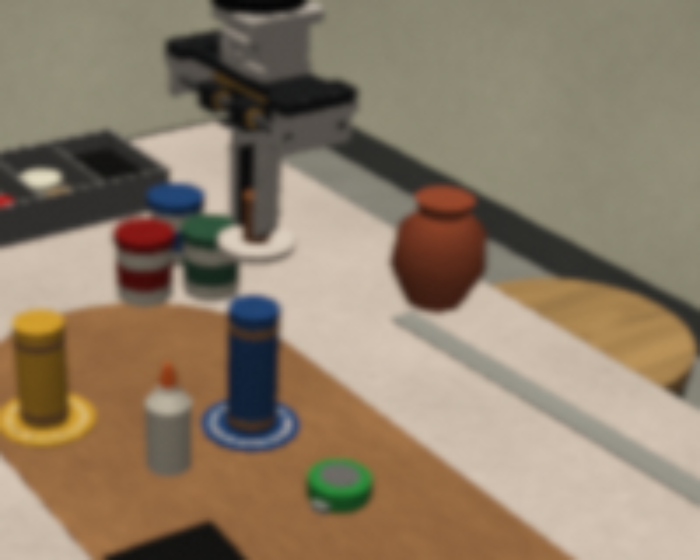

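The canopy is level, its disc (256,242) directly above the blue top (254,310). Placement is at TCP z ≈ 0.155.

```bash
python3 -m handwheel '[[[12,-1.9,0],0,0.8],[[26,-1.9,0],0,0.8],[[40,-1.9,0],0,0.8],[[48,-1.9,0],0,0.8],[[50,-1.9,0],0,0.8]]'>/dev/null; python3 go.py 0.5967 0.130 0.1605; python3 -m handwheel '[[[1,0,0],0,0.8],[[2,0,0],0,0.8],[[3,0,0],0,0.8],[[4,0,0],0,0.8],[[4,0,0],0,0.8]]'; python3 go.py 0.5967 0.130 0.1601
```

```text
t 27.8 tcp [0.5963 0.1293 0.1579] xaxis [-0.001 -0.005 -1.   ] jaw deg 89.7 w 0.0236 F [ 0.3  0.9 -0.1] q [ 0.16  0.49  1.41 -0.01  1.25 -1.41]
shift mm [2.4 0.7 0.4]
time_s: 28.3
ee_pos: [0.5968, 0.1294, 0.155]
eef_rot: [-1.363, 1.566, -1.367]
force: [-1.2, -1.1, 6.1]
grip_width: 0.0233
t 28.3 tcp [0.5968 0.1294 0.155 ] xaxis [ 0.001 -0.005 -1.   ] jaw deg 89.7 w 0.0233 F [-1.2 -1.1  6.1] q [ 0.16  0.49  1.41 -0.01  1.24 -1.41]
shift mm [-0.1  0.6 -0.1]
```

```bash
python3 -m handwheel '[[[0,0,0],0,0.4],[[0,0,0],0,0.2],[[0,0,0],0,-0.2],[[0,0,0],0,-0.5],[[0,0,0],0,-0.5]]'; python3 -m handwheel '[[[0,0,0],0,-0.5],[[-5,0,0],0,-0.5],[[-20,0,0],0,-0.5],[[-45,0,0],0,-0.5],[[-75,0,0],0,-0.5]]'; python3 -m handwheel '[[[-15,0,0],0,-0.5],[[-30,-25,-20],0,-0.5],[[-30,-60,-50],0,-0.5],[[-30,-95,-80],0,-0.5],[[-30,-125,-105],0,-0.5]]'; python3 -m handwheel '[[[0,-30,-30],0,-0.5],[[0,-50,-50],0,-0.5],[[0,-60,-60],0,-0.5],[[0,-60,-60],0,-0.5],[[0,-60,-60],0,-0.5]]'; python3 go.py; python3 - <<'E'
from h import *
p,d=camera("side"); q,e=camera("top"); P=cloud("top",e)
for c,z,xy in(("red",.084,(.4865,-.24)),("yellow",.104,(.443,.233))): print(c,top("top",q,e,c,z,xy))
for n,a,b in(("side",p,d),("top",q,e)):
    Q=cloud(n,b); h=cv2.cvtColor(a,cv2.COLOR_BGR2HSV)
    m=(h[...,1]<70)&(h[...,2]>110)&(abs(Q[...,2]-.132)<.012)&(np.hypot(Q[...,0]-.597,Q[...,1]-.13)<.05); v,u=np.nonzero(m)
    if len(u): print(n,"canopy disc",cv2.minEnclosingCircle(onplane(n,np.c_[u,v],.132).astype(np.float32)),len(u))
    m=(abs(Q[...,2]-.172)<.008)&(np.hypot(Q[...,0]-.597,Q[...,1]-.13)<.05); v,u=np.nonzero(m)
    if len(u): print(n,"stem",cv2.minEnclosingCircle(onplane(n,np.c_[u,v],.172).astype(np.float32)),len(u))
cv2.imwrite("pics/end.png",np.hstack([cv2.resize(p[90:290,170:400],None,fx=1.7,fy=1.7),cv2.resize(q[100:300,120:350],None,fx=1.7,fy=1.7)]))
E
```

```text
time_s: 28.8
ee_pos: [0.5967, 0.1294, 0.1549]
eef_rot: [-1.401, 1.566, -1.406]
force: [-0.7, 0.0, -0.7]
grip_width: 0.0568
time_s: 29.3
ee_pos: [0.5964, 0.1298, 0.2315]
eef_rot: [-1.501, 1.566, -1.505]
force: [0.1, -0.5, 1.0]
grip_width: 0.0705
time_s: 29.8
ee_pos: [0.4895, 0.0042, 0.2635]
eef_rot: [-1.228, 1.565, -1.233]
force: [1.2, -0.6, 0.3]
grip_width: 0.0702
time_s: 30.3
ee_pos: [0.4299, -0.0551, 0.2642]
eef_rot: [-1.094, 1.565, -1.098]
force: [0.6, 0.4, 0.2]
grip_width: 0.0705
t 30.3 tcp [ 0.4299 -0.0551  0.2642] xaxis [ 0.003 -0.005 -1.   ] jaw deg 89.7 w 0.0705 F [0.6 0.4 0.2] q [-0.21 -0.    1.76 -0.    1.38 -1.77]
red (array([ 0.4857, -0.2402]), 0.023, 167)
yellow (array([0.4425, 0.2335]), 0.0238, 194)
side canopy disc ((0.602460503578186, 0.11852602660655975), 0.03332782909274101) 92
side stem ((0.5959932804107666, 0.11782008409500122), 0.01690269075334072) 29
top canopy disc ((0.5988893508911133, 0.12800046801567078), 0.032616786658763885) 274
top stem ((0.5987783670425415, 0.1271534115076065), 0.012992605566978455) 55
```

View pics/end.png

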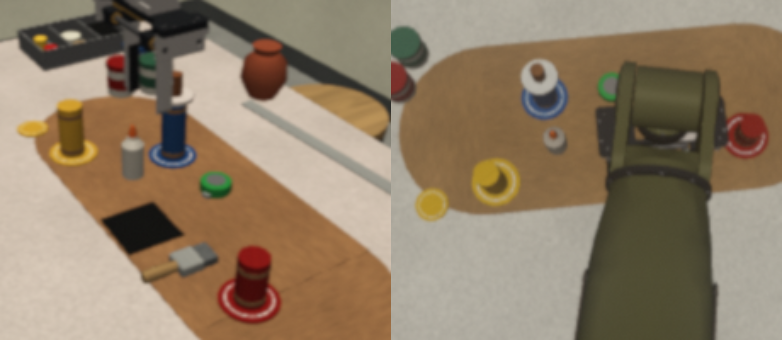

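The left half (side view) shows all columns upright on their own footings and the canopy on blue at (178,95), partly hidden by the gripper. The right half (top view) shows the canopy centred on blue at (540,78). Bottle and tape look unmoved.

```bash
python3 -c "from station import *; print(hand_in())"
```

```text
the job is handed in; nothing more can be done
None
```

The job is handed in at about 30 s of the 125 s allowed; `hand_in()` gives no verdict. I parked red on the black mat, moved blue to the blue footing and red to the red footing, then set the canopy on blue. Yellow already stood on the 90 mm yellow footing, so I left it alone.

- **Columns:** the top camera put red about 1 mm, blue about 2–3 mm and yellow about 3 mm from their footing centres. All looked upright and let go in the last picture.
- **Canopy:** by the top camera it sits stem up about 2 mm off the blue axis. The side camera put it about 10 mm off. I did not trust that reading because the gripper partly hid the disc, and that camera had given the blue column a similar offset.
- **Contact:** the wrist force reached about 37 N for a moment when red was set down on the mat; later placements were gentler (up to 6 N).
- **Bystanders:** the glue bottle and tape measure looked unmoved in the final picture; I did not measure them again.

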